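Turn the plaster cast and set up its photo scale under the microscope

ROBOT

A 6-joint arm with a two-finger parallel gripper is mounted at the origin on the work surface. World frame = base frame: x ahead of the robot, y to its left, z up, the work surface at z = 0. Lengths are in m, angles in rad, forces in N, time in s.
With the tool pointing down it reaches from about 0.35 to 0.975 m from the base axis. Payload 4.9 kg.
Tool frame: the origin (TCP) lies midway between the tips of the shut fingers; the grasp point (between the pads) lies env.pinch_z behind it (env.pinch_z is the distance from the TCP to the grasp point, in m); z points along the fingers, y is the line along which they close (so a half turn about z gives the same grasp; the last joint's range is limited). The gripper opens to 85 mm and grips with 20 to 120 N. Pads are 22 mm wide; open, the fingers measure 114 mm over their backs; the gripper's body (76 mm by 85 mm) begins 54 mm behind the grasp point. The pads swing forward as they close: fully open they stand 13 mm farther back than shut.
Start: joints at [1.039, 0.053, 1.613, -0, 1.476, -0.119], TCP at [0.251, 0.572, 0.231] pointing down, gripper open.
Joint ranges: [-3.01, 3.01], [-1.01, 2.22], [0.06, 2.58], [-1.02, 4.17], [0.09, 2.62], [-3.14, 3.14]. Speed limits (rad/s): [2.57, 2.57, 3.14, 3.14, 3.14, 3.14].

INTERFACE

Orientations are given as a unit quaternion [x, y, z, w].
In Python, from bench import monitor, vision, hand_in, env gives the robot as it stands.
- The arm moves only by the tool step_arm, never from a script. Its argument "motion" is a list of rows, each a list of 7 numbers: the turn, a rotation vector about the tool's x, y, z in rad, then the shift along the tool's x, y, z in mm, then the closure, from 0 (fully open) to 1 (shut). In form: [[rx, ry, rz, dx, dy, dz, gripper], ...]. A call has 1 to 8 rows; each row shifts and turns the commanded pose from where the row before left it, along the tool's axes as they then stand; what a row does not reach is not made up. A row lasts 1/10 s, in which the tool goes at most 50 mm and 8.59 degrees, less where a joint would pass 70% of its speed; a pose out of reach is approached as far as the arm can. A call with a gripper value outside its range is refused whole. The fingers move at their own pace and stop on an object; "force" is the grip in N (left out, the last holds). Time passes only in rows, so rows that do not move let the fingers close. It gives the time, the measured TCP pose, the force, the opening and the grip force at its end, in the units of the state.
- monitor.get_state(): the state, without advancing time (a new reading comes with each control period).
- vision.read_camera(name): name is "scene" or "side" or "wrist"; returns a dict with "pixels" (480x640x3 uint8, red, green, blue), "range_z" (480x640 float32, m along the optical axis (not along the pixel's ray), 0 where there is no reading), "intrinsics" (3x3 intrinsics, pixels), "extrinsics" (4x4, takes a point from world to camera coordinates); the wrist camera has in their place "mount" (4x4, takes a point from camera to tool coordinates, whose origin is the TCP and whose axes are the flange's). Camera axes: x right, y up, looking along -z (the intrinsics and any distortion apply to the point x, -y, -z); pixel columns grow to the right and rows downward; lengths in m; the calibration is good to about 2 mm. The wrist camera is an equidistant fisheye: a pixel r from the principal point sees the ray r / f radians off the axis. A picture is of the moment at which its call begins: read the wrist's pose just before it.
- hand_in(): hands the job in; it is judged then, once.
The state is a dict: "clock": time; "joints": joint angles; "qvel": joint speeds; "joint_efforts": joint torques, N m; "eef_pos": TCP position; "tcp_rot": TCP orientation; "force": force on the tool from outside, world axes, zero at the start; "ft_torque": the same for the moment, N m; "opening": opening from 0.0 (shut) to 1.0 (fully open); "grip_force": force on a finger pad.
Only numpy, scipy, OpenCV 4.12 (cv2) and the standard library are available. Lean on these libraries where they do the work, as an engineer would, in place of code of your own. Each camera call takes 0.05 s, during which the arm holds its last target. There are 200 camera calls.

TASK

Push the white plaster block up against the metal stop rail of the microscope board and tip it over the rail, so that it lies flat and square on the board below the microscope with its bronze medallion facing up. Then lift the red-and-white scale stand off its hook and stand it upright on the blue spot of the board. Do not bump the microscope, and leave the other things on the table where they are.

Things in the scene. Friction and masses are not known exactly. Their poses are not given: they have to be found in the camera images.
- stage: fixed grey microscope board, 14 mm thick, 332 mm along x, from y=-160 to 130 mm, with an aluminium stop rail flush along its front edge. Origin: table height, middle of the rail's outer upright face (the 14 mm high stop). x: level, from the rail across the board to the column; y along the rail; z up. The block slides along +x to the stop, tips about its top edge and lands on the dark mat.
- spot (a point): centre of the blue round spot, 60 mm across, on the top of the board (14 mm above the table), at x=110, y=-110 mm in the board's frame, on the robot's side of the landing place.
- microscope: fixed microscope, origin and axes as stage. Black lens ring 100 mm across, underside 212 mm above the table, axis at x=60, y=0; head above it 100 mm wide; column 44 mm thick at x=275, y=0, head and column up to 500 mm high. It overhangs the rail: a tool following the tipping block must lean back, away from it (35 to 40 degrees is good); an upright one would hit it.
- block_center (a point): centre of the white plaster block, 84 (x) by 96 (y) by 120 mm (z, upright at the start), 0.5 to 0.8 kg, standing 20 to 75 mm before the rail, a bit askew. Its +x face, away from the rail, bears the bronze medallion, 54 mm across. A push 30 mm up slides it, 100 mm up at the stop tips it; beyond 45 degrees it topples by itself. Afterwards its x points up and its centre is 56 mm above the table.
- hook_stand: fixed steel hook stand. Origin: on the table below the hanging scale stand. The 8 mm hook rod runs level, axis 180 mm above the table, from a 16 mm column at x=75 mm (200 mm high) to x=-12 mm, then turns up and ends at x=-21 mm, 197 mm up. The open tip points along -x, roughly to the robot. Foot plate from x=-10 to 110 mm, 110 mm wide, 14 mm thick.
- scale_grip (a point): centre of the grip area of the scale stand's yellow tab: an upright plate 12 mm thick (stand's y), 24 mm high, reaching 52 mm from the stem's axis along the stand's -x (to the robot while hanging). This point is 36 mm from the stem's axis, 62 mm above the foot's underside. The ring above leaves room only for a gripper leaning back from the stem, 20 degrees or more.
- scale_foot (a point): centre of the underside of the scale stand's steel foot (56 mm across, 12 mm thick); x, y, z are the stand's axes, z up the stem (16 mm, red and white). On top a ring of 6 mm bar, 42 mm clear inside, in the y-z plane, centre 118 mm up, top 145 mm. 0.15 kg. It hangs foot 45 mm above the table; raise it 18 to 32 mm (25 best), then draw it out along the hook's -x.
- tray_a: bystander: clear plastic coin tray, 120 x 170 x 22 mm, origin at the centre of its underside.
- tray_b: bystander: second clear coin tray, same size.
- jar: bystander: squat amber jar, 60 mm across, 60 mm high, origin at the centre of its underside.
- loupe: bystander: black loupe, 52 mm across, 40 mm high, origin at the centre of its underside.
- dish: bystander: white ceramic dish, 90 mm across, 35 mm high, origin at the centre of its underside.
- brush: bystander: brush 170 mm long, lying along its x axis, origin at the middle of its underside.
There are look-alikes about, which are no part of the job. Of the things shaped like the part that bears block_center, the white one is meant.

How it is judged:
By the outcome, as a careful person would: the job done as asked, in the order asked, and still so for the second after the job is handed in, with the robot touching nothing.
It also fails if it takes over 67 s, if anything falls off the work surface, if the arm or the gripper's body presses on something with over 40 N, if the wrist force passes 120 N, or if a joint passes its speed limit or range.

## Working session

There is one attempt and no reset: what is moved stays moved. The work goes in short steps, Python scripts to look and compute and a tool call to move; the robot and the scene stay as the last step left them, time stands still between calls to the robot, and variables do not carry over. Pictures are saved under pics/ and viewed, at most 10 in all, crops included, and the job is handed in when it is done.

Besides the shell and the picture viewer there is one more tool, called after "Call:" as name([rows], argument=value, ...), one row to a line, values as JSON. step_arm: Moves the arm, as the interface text tells. Its arguments: {"type":"object","properties":{"motion":{"type":"array"},"force":{"type":"number"}},"required":["motion"]}

```bash
mkdir -p pics; ls
cat > h.py <<'E'
import numpy as np, cv2, pickle
from scipy.spatial.transform import Rotation as R
from bench import monitor, vision, hand_in, env
def grab(n):
    s=monitor.get_state(); c=vision.read_camera(n); c['state']=s
    pickle.dump(c,open(f'{n}.pkl','wb')); return c
def load(n): return pickle.load(open(f'{n}.pkl','rb'))
def cloud(c):
    "world points (HxWx3) from depth, scene/side cams"
    K=np.array(c['intrinsics']);T=np.linalg.inv(np.array(c['extrinsics']))
    z=c['range_z'];v,u=np.mgrid[0:480,0:640]
    x=(u-K[0,2])/K[0,0]*z;y=(v-K[1,2])/K[1,1]*z
    P=np.stack([x,-y,-z],-1)@T[:3,:3].T+T[:3,3]
    P[z==0]=np.nan
    return P
def save(img,n): cv2.imwrite(f'pics/{n}.png',cv2.cvtColor(img,cv2.COLOR_RGB2BGR))
E
python3 - <<'E'
from h import *
print(env.pinch_z,[k for k in dir(env) if k[0]!='_'])
for n in('scene','side'):
    c=grab(n);save(c['pixels'],n+'0');print(n,[ (k,np.shape(v)) for k,v in c.items()])
    print(c['intrinsics'],np.round(c['extrinsics'],3), {k:v for k,v in c.items() if 'dist' in k})
print(monitor.get_state())
E
```

```text
pics
0.0187 ['IKError', 'pinch_z']
scene [('pixels', (480, 640, 3)), ('range_z', (480, 640)), ('intrinsics', (3, 3)), ('extrinsics', (4, 4)), ('state', ())]
[[442.57574884   0.         325.98439587]
 [  0.         442.57574884 238.49062259]
 [  0.           0.           1.        ]] [[-0.354  0.935  0.023  0.143]
 [-0.586 -0.241  0.774  0.251]
 [ 0.729  0.261  0.633 -1.688]
 [ 0.     0.     0.     1.   ]] {}
side [('pixels', (480, 640, 3)), ('range_z', (480, 640)), ('intrinsics', (3, 3)), ('extrinsics', (4, 4)), ('state', ())]
[[566.58805568   0.         318.85922625]
 [  0.         566.58805568 229.82589627]
 [  0.           0.           1.        ]] [[ 0.998 -0.062  0.019 -0.526]
 [ 0.025  0.645  0.764 -0.109]
 [-0.06  -0.762  0.645 -1.564]
 [ 0.     0.     0.     1.   ]] {}
{'clock': 0.1, 'joints': array([ 1.03898201e+00,  5.33126759e-02,  1.61414178e+00,  1.01495862e-05,
        1.47602367e+00, -1.19031346e-01]), 'qvel': array([-1.12114252e-03, -2.34926043e-03, -2.17363214e-03,  1.19053551e-03,
       -9.11488759e-04,  7.00308225e-05]), 'joint_efforts': array([ 2.25012457e-05, -3.94905317e+01, -3.71362424e+01, -1.23791951e-04,
        3.96334144e-03, -7.98000087e-06]), 'eef_pos': array([0.25045229, 0.57200938, 0.23018134]), 'tcp_rot': array([ 2.04929695e-01,  9.78776242e-01, -8.91642892e-04, -3.06188329e-04]), 'force': array([-0.53888643, -0.14823666,  0.35986182]), 'ft_torque': array([-0.06658729,  0.01324684, -0.02610408]), 'grip_force': 0.0, 'opening': 0.9999010107047899}
```

```bash
ls -la pics
```

```text
total 776
drwxr-xr-x 2 agent agent   4096 Dec  2 20:11 .
drwxr-xr-x 3 agent agent   4096 Dec  2 20:11 ..
-rw-r--r-- 1 agent agent 387589 Dec  2 20:11 scene0.png
-rw-r--r-- 1 agent agent 396332 Dec  2 20:11 side0.png
```

View pics/scene0.png

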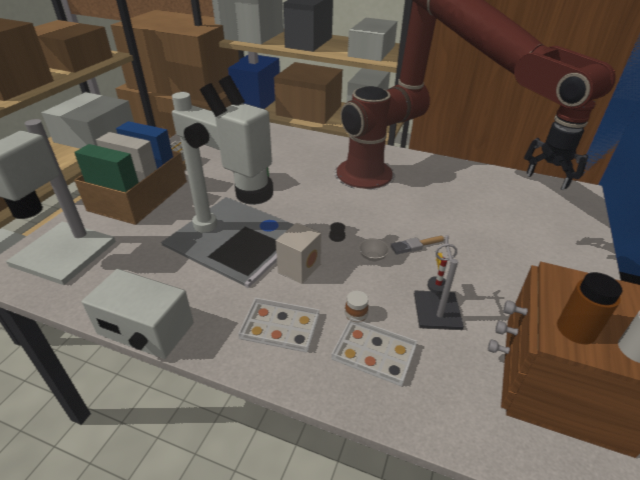

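View pics/side0.png

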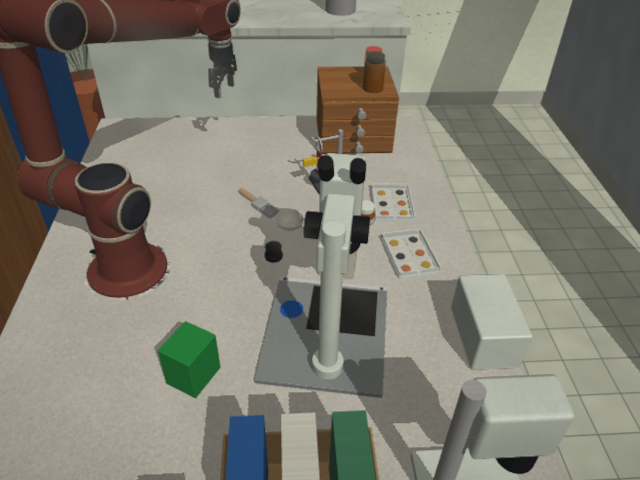

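The scene picture shows the block at about (298,255) with its medallion facing right at (312,257), the rail to its left near (265,265), the blue spot at (269,226), and the scale stand on its hook with the tab near (441,255). The side picture shows the board corners near (285,280), (387,290), (382,393) and (257,382), the blue spot at (291,309) and the yellow tab at (312,161). The green block is a look-alike.

```bash
cat > m.py <<'E'
from h import *
cs={n:load(n) for n in('scene','side')}; Ps={n:cloud(c) for n,c in cs.items()}
def rect(p,name):
    (cx,cy),(w,h),a=cv2.minAreaRect((p[:,:2]*1000).astype(np.float32));print(name,len(p),np.round([cx,cy,w,h,a],1)); return cv2.boxPoints(((cx,cy),(w,h),a))
for n in cs:
    c,P=cs[n],Ps[n];hsv=cv2.cvtColor(c['pixels'],cv2.COLOR_RGB2HSV);H,S,V=[hsv[...,i].astype(int) for i in range(3)]
    table=np.isfinite(P[...,2])&(abs(P[...,2])<.006);print(n,'table z',np.median(P[table][:,2]))
    # blue spot
    m=(H>100)&(H<130)&(S>120)&(abs(P[...,2]-.014)<.01)
    p=P[m];print('blue',len(p),np.median(p,0)); rect(p,'blue')
    sp=np.median(p,0)
    d=np.linalg.norm(P[...,:2]-sp[:2],axis=-1)
    m=(abs(P[...,2]-.014)<.005)&(d<.45)
    k,l,st,ce=cv2.connectedComponentsWithStats(cv2.morphologyEx(m.astype(np.uint8),cv2.MORPH_OPEN,np.ones((3,3))))
    for i in np.argsort(-st[1:,4])[:3]+1:
        b=rect(P[l==i],f'board{st[i]}');print(np.round(b).tolist())
    m=(abs(P[...,2]-.12)<.006)&(d<.4)&(S<80)
    k,l,st,ce=cv2.connectedComponentsWithStats(m.astype(np.uint8))
    for i in np.argsort(-st[1:,4])[:3]+1:
        b=rect(P[l==i],f'blocktop{st[i]}');print(np.round(b).tolist(),np.median(P[l==i][:,2]))
    m=(H>18)&(H<33)&(S>150)&(V>120)&(P[...,2]>.06)&(P[...,2]<.15)
    k,l,st,ce=cv2.connectedComponentsWithStats(m.astype(np.uint8))
    for i in np.argsort(-st[1:,4])[:3]+1:
        q=P[l==i];print('yellow',st[i],np.round(q.mean(0),4),np.round(q.min(0),4),np.round(q.max(0),4)); 
        if len(q)>4: rect(q,'y')
    # hook column top  & foot plate
    if len(q):
        i=np.argmax(st[1:,4])+1;y=np.median(P[l==i],0)
        d=np.linalg.norm(P[...,:2]-y[:2],axis=-1)
        for lo,hi,nm in((.008,.020,'plate'),(.192,.206,'coltop'),(.176,.188,'rod'),(.15,.2,'ringrod')):
            m=(P[...,2]>lo)&(P[...,2]<hi)&(d<.22)
            k2,l2,st2,_=cv2.connectedComponentsWithStats(m.astype(np.uint8))
            for j in np.argsort(-st2[1:,4])[:3]+1:
                if st2[j,4]>6: b=rect(P[l2==j],f'{nm}{st2[j]}');print(np.round(b).tolist(),np.round(P[l2==j].mean(0),4))
E
python3 m.py
python3 - <<'E'
from h import *
c=load('scene');a=cv2.resize(c['pixels'][225:335,400:500],None,fx=5,fy=5,interpolation=cv2.INTER_CUBIC);
save(a,'hook')
E
```

```text
scene table z 0.00031837506087428746
blue 669 [-0.6794783  -0.19447888  0.01575931]
blue 669 [-690.2 -142.8 1651.7 1677.5   43.7]
board[295  69  46  17 363] 363 [-887.6 -533.7  176.3  307.    88.5]
[[-1043.0, -618.0], [-737.0, -626.0], [-732.0, -450.0], [-1039.0, -442.0]]
blocktop[395  79   3   4   9] 9 [-681.9  -54.8   19.6   10.2   16.1]
[[-693.0, -53.0], [-690.0, -62.0], [-671.0, -57.0], [-674.0, -47.0]] 0.11921407786362759
yellow [437 259   4   7  17] [0.5368 0.3545 0.1173] [0.5212 0.3494 0.1071] [0.5559 0.3589 0.1365]
y 17 [538.2 355.2  35.8   2.8  14.4]
yellow [438 253   4   4  12] [0.5097 0.3529 0.1186] [0.5032 0.348  0.1173] [0.5175 0.3573 0.1208]
y 12 [510.8 353.6  15.3   6.7  31.5]
plate[ 414  291   49   38 1360] 1360 [596.6 380.8 122.4 111.7  18.9]
[[521.0, 414.0], [557.0, 308.0], [673.0, 348.0], [636.0, 453.0]] [0.6044 0.3805 0.0141]
plate[390 237  50  17 337] 337 [358.8 272.3  45.1 153.2  39.5]
[[293.0, 317.0], [390.0, 199.0], [425.0, 228.0], [327.0, 346.0]] [0.3735 0.2614 0.0158]
plate[373 327  42  17 136] 136 [725.2 295.2 104.    6.7  87.6]
[[720.0, 243.0], [726.0, 243
[... 3256 characters left out ...]
0.3  20.4]
[[517.0, 361.0], [520.0, 351.0], [528.0, 354.0], [524.0, 363.0]] [0.523  0.3567 0.1959]
rod[312 134  31  10  81] 81 [572.1 377.1 101.1  42.5  30.8]
[[518.0, 370.0], [540.0, 333.0], [626.0, 385.0], [605.0, 421.0]] [0.5715 0.3717 0.183 ]
rod[321 107  18   6  47] 47 [592.5 548.5  17.3  60.3  72.9]
[[561.0, 549.0], [619.0, 531.0], [624.0, 548.0], [566.0, 566.0]] [0.5894 0.5509 0.1823]
ringrod[321 105  19  15 188] 188 [593.  546.4  23.3  62.8  73.8]
[[560.0, 544.0], [620.0, 526.0], [626.0, 549.0], [566.0, 566.0]] [0.5904 0.551  0.1761]
ringrod[310 131  33  22 187] 187 [570.8 365.6 106.2  51.3   5.8]
[[515.0, 386.0], [521.0, 335.0], [626.0, 345.0], [621.0, 397.0]] [0.577  0.3724 0.1786]
```

View pics/hook.png

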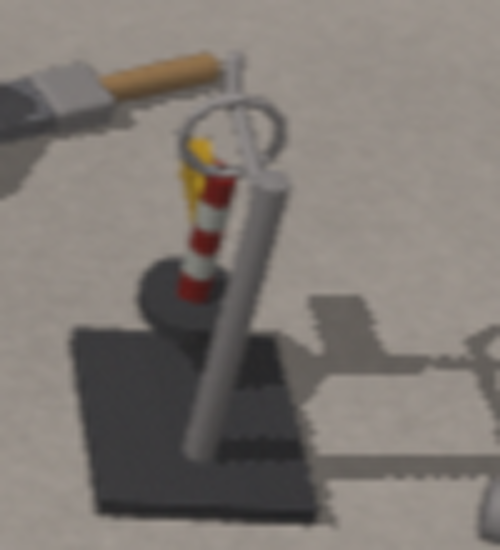

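```bash
cat > m2.py <<'E'
from h import *
cs={n:load(n) for n in('scene','side')}; Ps={n:cloud(c) for n,c in cs.items()}
o=np.array([.572,-.087]);a=np.deg2rad(-100.4);ex=np.array([np.cos(a),np.sin(a)]);ey=np.array([-ex[1],ex[0]])
for n in cs:
    c,P=cs[n],Ps[n];hsv=cv2.cvtColor(c['pixels'],cv2.COLOR_RGB2HSV);H,S,V=[hsv[...,i].astype(int) for i in range(3)]
    L=np.stack([(P[...,:2]-o)@ex,(P[...,:2]-o)@ey,P[...,2]],-1)*1000 # board frame mm
    near=(abs(L[...,0])<400)&(abs(L[...,1])<250)
    m=(H>100)&(H<130)&(S>120)&near&(abs(L[...,2]-14)<10);print(n,'blue (110,-110)',np.round(L[m].mean(0),1),np.round(np.ptp(L[m],axis=0)))
    # rail line: outer edge of points with height ~14, per y bin, and other edges
    m=near&(abs(L[...,2]-14.5)<4)
    p=L[m];E=[]
    for yb in np.arange(-150,125,10):
        q=p[abs(p[:,1]-yb)<5]
        q=q[(q[:,0]<60)&(q[:,0]>-15)]
        if len(q)>4: E.append((yb,q[:,0].min()))
    print('rail edge x by y',np.round(E,1).tolist())
    E=[]
    for xb in np.arange(10,330,20):
        q=p[(abs(p[:,0]-xb)<6)&(p[:,1]<-120)&(p[:,1]>-180)]
        if len(q)>3:E.append((xb,q[:,1].min()))
    print('robot side edge y(-160)',np.round(E,1).tolist())
    m=near&(abs(L[...,2]-120)<5)&(L[...,0]<10)&(L[...,0]>-250)
    k,l,st,ce=cv2.connectedComponentsWithStats(m.astype(np.uint8))
    for i in np.argsort(-st[1:,4])[:2]+1:
        q=L[l==i];r=cv2.minAreaRect(q[:,:2].astype(np.float32));print('blocktop',st[i],np.round(q.mean(0),1),r)
        print(np.round(cv2.boxPoints(r)).tolist())
    # vertical medallion face / side faces between z 20..110
    m=near&(L[...,2]>25)&(L[...,2]<110)&(L[...,0]<0)&(L[...,0]>-250)&(abs(L[...,1])<110)
    q=L[m]; print('sides',len(q))
    if len(q)>20: r=cv2.minAreaRect(q[:,:2].astype(np.float32));print(r,np.round(cv2.boxPoints(r)).tolist())
    m2=m&(S>90); 
    if m2.sum()>5: print('medal',np.round(L[m2].mean(0),1),m2.sum())
    # microscope column
    m=near&(L[...,2]>80)&(L[...,2]<180)&(L[...,0]>200)&(L[...,0]<340)&(abs(L[...,1])<60)
    if m.sum()>20: print('col',np.round([L[m].min(0),L[m].max(0)]).tolist())
# fused hull angle from side
E
python3 m2.py
```

```text
scene blue (110,-110) [ 111.4 -105.6   14.7] [54. 56.  9.]
rail edge x by y [[-150.0, 51.5], [-140.0, 51.9], [-120.0, 49.2], [-110.0, 49.5], [-90.0, 54.0], [-80.0, 50.7], [-70.0, 52.2], [-60.0, 51.0], [-50.0, 49.4], [-40.0, 36.1], [-30.0, 30.5], [-20.0, 20.6], [-10.0, 15.7], [0.0, 2.4], [10.0, 1.5], [20.0, 1.4], [30.0, 0.5], [40.0, 2.2], [50.0, 2.0], [60.0, 1.2], [70.0, 2.5], [80.0, -0.2], [90.0, 2.1], [100.0, 3.0], [110.0, 2.4], [120.0, 2.0]]
robot side edge y(-160) [[50.0, -154.2], [70.0, -153.0], [90.0, -152.8], [110.0, -149.7], [130.0, -153.6], [150.0, -153.5], [170.0, -153.9], [190.0, -153.3], [210.0, -156.9], [230.0, -153.9], [250.0, -154.9], [270.0, -156.3], [290.0, -155.1], [310.0, -155.5]]
blocktop [275 223  46  30 759] [-73.5   0.9 120. ] ((-71.56259155273438, -2.5956687927246094), (98.96839141845703, 86.9046630859375), 88.09479522705078)
[[-117.0, -51.0], [-30.0, -53.0], [-26.0, 45.0], [-113.0, 48.0]]
sides 1014
((-94.59165954589844, 17.70987319946289), (126.45970916748047, 66.53579711914062), 48.10891342163086) [[-162.0, -7.0], [-112.0, -52.0], [-28.0, 43.0], [-77.0, 87.0
[... 297 characters left out ...]
0.0, 2.0], [-50.0, 0.6], [10.0, 6.2], [20.0, 3.7], [30.0, 3.6], [40.0, 3.6], [50.0, -0.2], [60.0, 0.9], [70.0, -0.1], [80.0, 2.8], [90.0, 3.6], [100.0, 2.1], [110.0, 2.8], [120.0, 3.6]]
robot side edge y(-160) [[10.0, -158.4], [30.0, -157.0], [50.0, -158.7], [70.0, -157.8], [90.0, -159.2], [110.0, -159.3], [130.0, -157.5], [150.0, -158.1], [170.0, -158.1], [190.0, -158.9], [210.0, -158.4], [230.0, -159.0], [250.0, -159.3], [270.0, -158.8], [290.0, -158.9], [310.0, -158.6]]
sides 146
((-64.98004150390625, 39.23811721801758), (18.77347755432129, 88.64754486083984), 75.74356079101562) [[-110.0, 41.0], [-24.0, 19.0], [-20.0, 37.0], [-106.0, 59.0]]
col [[276.0, -21.0, 80.0], [302.0, 23.0, 180.0]]
```

```bash
cat >> h.py <<'E'
O=np.array([.5746,-.0895,0]);A=np.deg2rad(-100.4)
B=R.from_euler('z',A)
def w(x,y,z): return O+B.apply(np.array([x,y,z])/1000)
def tool(zdir,ydir):
    z=zdir/np.linalg.norm(zdir);y=ydir-z*(ydir@z);y/=np.linalg.norm(y)
    return R.from_matrix(np.stack([np.cross(y,z),y,z],1))
def lean(frame,deg): # tool y along frame y, z leaning so tips point frame +x
    t=np.deg2rad(deg);return tool(frame.apply([np.sin(t),0,-np.cos(t)]),frame.apply([0,1,0]))
def plan(p,q,wps):
    "wps: list of (pos, Rot): total turn, then shift in new tool axes"
    for P,Q in wps:
        rv=(q.inv()*Q).as_rotvec();d=Q.inv().apply(P-p)*1000
        print('turn',np.round(rv,3),'rows',round(np.linalg.norm(rv)/.15,1),'shift',np.round(d,1),'after-rot; before-rot shift',np.round(q.inv().apply(P-p)*1000,1));p,q=P,Q
def now(): 
    s=monitor.get_state();return s['eef_pos'],R.from_quat(s['tcp_rot'])
E
python3 - <<'E'
from h import *
for n in('scene','side'):
    c=load(n);P=cloud(c);L=B.inv().apply((P-O).reshape(-1,3)).reshape(P.shape)*1000
    m=(L[...,0]<-118)&(L[...,0]>-420)&(abs(L[...,1])<260)&(L[...,2]>8)&(L[...,2]<150)
    k,l,st,_=cv2.connectedComponentsWithStats(m.astype(np.uint8))
    for i in range(1,k):
        if st[i,4]>20:q=L[l==i];print(n,st[i],np.round(np.percentile(q,[2,98],axis=0)).tolist())
p,q=now()
Q=lean(B,40)
plan(p,q,[(w(-200,-6,200),Q),(w(-135,-6,32),Q)])
print(w(-200,-6,200),w(-135,-6,32))
E
```

```text
scene [358 239  31  22 466] [[-268.0, -206.0, 9.0], [-188.0, -124.0, 37.0]]
scene [390 241  28  13 211] [[-325.0, -259.0, 8.0], [-258.0, -211.0, 22.0]]
scene [ 331  291   68   85 1180] [[-415.0, 39.0, 9.0], [-269.0, 208.0, 62.0]]
scene [414 291  13  18 123] [[-420.0, -102.0, 10.0], [-394.0, -42.0, 17.0]]
scene [257 302  62  49 487] [[-247.0, 114.0, 8.0], [-124.0, 259.0, 25.0]]
scene [277 310   9   9  27] [[-148.0, 152.0, 8.0], [-132.0, 179.0, 11.0]]
scene [299 317   8   7  26] [[-199.0, 144.0, 8.0], [-182.0, 162.0, 11.0]]
scene [352 332   8   6  21] [[-336.0, 115.0, 8.0], [-317.0, 129.0, 11.0]]
scene [294 335  10   8  34] [[-227.0, 195.0, 8.0], [-204.0, 213.0, 11.0]]
scene [371 338  11   8  31] [[-388.0, 103.0, 8.0], [-366.0, 123.0, 11.0]]
scene [345 348  10   9  34] [[-348.0, 165.0, 8.0], [-329.0, 186.0, 11.0]]
scene [364 357  11   9  49] [[-399.0, 160.0, 8.0], [-378.0, 183.0, 11.0]]
side [303 159   6   8  28] [[-420.0, -156.0, 97.0], [-410.0, -140.0, 120.0]]
side [361 190  54  34 585] [[-410.0, 42.0, 8.0], [-263.0, 200.0, 65.0]]
side [377 199  11   9  45] [[-397.0, 88.0, 8.0], [-354.0, 117.0, 15.0]]
side [393 199  13   9  49] [[-404.0, 139.0, 8.0], [-362.0, 174.0, 13.0]]
side [263 201  41  30 620] [[-304.0, -257.0, 9.0], [-186.0, -132.0, 39.0]]
side [381 228  55  34 433] [[-246.0, 110.0, 8.0], [-123.0, 256.0, 27.0]]
side [409 236   9   8  31] [[-223.0, 189.0, 8.0], [-194.0, 213.0, 14.0]]
side [389 238  13  11  49] [[-211.0, 133.0, 8.0], [-165.0, 163.0, 14.0]]
side [414 249  13   9  51] [[-169.0, 206.0, 8.0], [-141.0, 238.0, 13.0]]
turn [ 0.465 -0.588  1.282] rows 9.9 shift [-281.   432.2  275.2] after-rot; before-rot shift [-510.6 -282.6   30.6]
turn [0. 0. 0.] rows 0.0 shift [ 58.2   0.  170.5] after-rot; before-rot shift [ 58.2   0.  170.5]
[0.6048024  0.10829741 0.2       ] [0.59306866 0.04436526 0.032     ]
```

Call:
step_arm([
  [0,0,0,-20,-20,0,0.4],
  [0,0,0,-34,-35,0,0.4],
  [0,0,0,-34,-35,0,0.4],
  [0,0,0,-34,-35,0,0.4],
  [0,0,0,-34,-35,0,0.4],
  [0,0,0,-34,-35,0,0.4],
  [0,0,0,-34,-35,0,0.4],
  [0,0,0,-34,-35,0,0.4],
], force=40)

```text
clock: 0.9
eef_pos: [0.3807, 0.2244, 0.2309]
tcp_rot: [0.205, 0.979, -0.0, -0.0]
force: [1.6, 0.2, -0.4]
opening: 0.605
grip_force: 0.0
```

Run:
```python
from h import *
p,q=now();Q=lean(B,40)
print(p,q.as_matrix().round(2))
plan(p,q,[(w(-200,-6,200),Q),(w(-135,-6,32),Q)])
```

```text
[0.3806981  0.22439055 0.23091807] [[-0.92  0.4  -0.  ]
 [ 0.4   0.92 -0.  ]
 [-0.   -0.   -1.  ]]
turn [ 0.467 -0.589  1.282] rows 9.9 shift [-36.6 241.4  71.1] after-rot; before-rot shift [-251.8  -16.6   30.9]
turn [0. 0. 0.] rows 0.0 shift [ 58.2   0.  170.5] after-rot; before-rot shift [ 58.2   0.  170.5]
```

Call:
step_arm([
  [0.0467,-0.0589,0.1282,0,0,0,0.4],
  [0.0467,-0.0589,0.1282,0,0,0,0.4],
  [0.0467,-0.0589,0.1282,0,0,0,0.4],
  [0.0467,-0.0589,0.1282,0,0,0,0.4],
  [0.0467,-0.0589,0.1282,0,0,0,0.4],
  [0.0467,-0.0589,0.1282,0,0,0,0.4],
  [0.0467,-0.0589,0.1282,0,0,0,0.4],
  [0.0467,-0.0589,0.1282,0,0,0,0.4],
])

```text
clock: 1.7
eef_pos: [0.3803, 0.2264, 0.231]
tcp_rot: [0.644, 0.71, -0.219, 0.182]
force: [-0.4, -0.5, -0.3]
opening: 0.603
grip_force: 0.0
```

Call:
step_arm([
  [0.0467,-0.0589,0.1282,0,0,0,0.4],
  [0.0467,-0.0589,0.1282,0,0,0,0.4],
  [0,0,0,-7,45,14,0.4],
  [0,0,0,-7,45,14,0.4],
  [0,0,0,-7,45,14,0.4],
  [0,0,0,-7,45,14,0.4],
  [0,0,0,-7,45,14,0.4],
  [0,0,0,0,0,0,0.4],
])

```text
clock: 2.5
eef_pos: [0.5915, 0.1115, 0.1981]
tcp_rot: [0.723, 0.6, -0.264, 0.218]
force: [-1.4, 0.5, -0.9]
opening: 0.598
grip_force: 0.0
```

Run:
```python
from h import *
p,q=now();Q=lean(B,40)
print(p,monitor.get_state()['joints'])
plan(p,q,[(w(-200,-6,200),Q),(w(-140,-6,32),Q)])
c=grab('scene');d=grab('side');save(np.hstack([c['pixels'][120:400,150:500],d['pixels'][60:340,180:530]]),'s1')
```

```text
[0.59151579 0.11147257 0.1981317 ] [ 0.32416364  0.27148479  1.53744571 -0.6016985   1.69752118  0.54558944]
turn [-0.004  0.002 -0.003] rows 0.0 shift [-1.8 13.6 -1. ] after-rot; before-rot shift [-1.7 13.6 -1. ]
turn [0. 0. 0.] rows 0.0 shift [ 62.    0.  167.3] after-rot; before-rot shift [ 62.    0.  167.3]
```

View pics/s1.png

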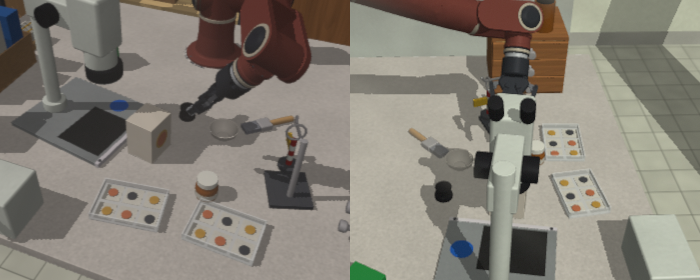

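Call:
step_arm([
  [0,0,0,15,3.4,41.5,0.4],
  [0,0,0,15,3.4,41.5,0.4],
  [0,0,0,15,3.4,41.5,0.4],
  [0,0,0,15,3.4,41.5,0.4],
  [0,0,0,0,0,0,0.4],
  [0,0,0,-3.83,0,3.22,0.4],
  [0,0,0,-3.83,0,3.22,0.4],
  [0,0,0,-3.83,0,3.22,0.4],
])

```text
clock: 3.4
eef_pos: [0.5905, 0.0386, 0.0376]
tcp_rot: [0.723, 0.601, -0.261, 0.22]
force: [0.6, -0.7, 0.6]
opening: 0.603
grip_force: 0.0
```

```bash
cat >> h.py <<'E'
def bf(): # TCP in board frame mm + force in board frame
    s=monitor.get_state();return np.round(B.inv().apply(s['eef_pos']-O)*1000,1),np.round(B.inv().apply(s['force']),1)
E
python3 -c "
from h import *
print(bf())"
```

```text
(array([-128.9,   -7.5,   37.6]), array([0.6, 0.7, 0.6]))
```

Call:
step_arm([
  [0,0,0,5.1,0,6.1,0.4],
  [0,0,0,-3.83,0,3.22,0.4],
  [0,0,0,-3.83,0,3.22,0.4],
  [0,0,0,-3.83,0,3.22,0.4],
  [0,0,0,-3.83,0,3.22,0.4],
  [0,0,0,-3.83,0,3.22,0.4],
  [0,0,0,-3.83,0,3.22,0.4],
  [0,0,0,-3.83,0,3.22,0.4],
])

```text
clock: 4.2
eef_pos: [0.5822, 0.003, 0.0265]
tcp_rot: [0.722, 0.601, -0.263, 0.219]
force: [0.1, 1.8, 0.3]
opening: 0.6
grip_force: 1.5
```

```bash
python3 -c "
from h import *
print(bf())"
```

```text
(array([-92.3,  -9.2,  26.5]), array([-1.8, -0.2,  0.3]))
```

Call:
step_arm([
  [0,0,0,-3.06,0,2.57,0.4],
  [0,0,0,-3.06,0,2.57,0.4],
  [0,0,0,-2.3,0,1.93,0.4],
  [0,0,0,0,0,0,0.4],
])

```text
clock: 4.6
eef_pos: [0.5813, -0.0032, 0.0269]
tcp_rot: [0.724, 0.602, -0.259, 0.217]
force: [0.6, 21.7, 4.0]
opening: 0.6
grip_force: 10.8
```

```bash
cat > blk.py <<'E'
from h import *
print(bf())
c=grab('scene');P=cloud(c);L=B.inv().apply((P-O).reshape(-1,3)).reshape(P.shape)*1000
m=(abs(L[...,2]-120)<5)&(L[...,0]>-130)&(L[...,0]<30)&(abs(L[...,1])<80)
k,l,st,ce=cv2.connectedComponentsWithStats(m.astype(np.uint8))
i=np.argmax(st[1:,4])+1;q=L[l==i];r=cv2.minAreaRect(q[:,:2].astype(np.float32));print(st[i],r,np.round(cv2.boxPoints(r)).tolist())
E
python3 blk.py
```

```text
(array([-86.1,  -8.9,  26.9]), array([-21.5,  -3.3,   4. ]))
[265 219  45  30 732] ((-41.324981689453125, -5.058017730712891), (86.19464874267578, 100.60858917236328), 0.9612151980400085) [[-85.0, 45.0], [-84.0, -56.0], [3.0, -55.0], [1.0, 46.0]]
```

Call:
step_arm([
  [0,0,0,4,0,-3.5,0.4],
  [0,0,0,11,0,-9,0.4],
  [0,-0.07,0,-22.5,0,-26.8,0.4],
  [0,-0.07,0,-20.5,0,-28.4,0.4],
  [0,0,0,0,0,0,0.4],
])

```text
clock: 5.15
eef_pos: [0.5874, 0.0181, 0.0999]
tcp_rot: [0.702, 0.584, -0.311, 0.263]
force: [0.6, -0.1, -0.7]
opening: 0.602
grip_force: 0.0
```

```bash
python3 -c "
from h import *
print(bf());p,q=now();print(np.round(B.inv().as_matrix()@q.as_matrix(),3))
c=vision.read_camera('wrist');print(np.round(c['mount'],3),c['intrinsics'])"; python3 blk.py
```

```text
(array([-108.1,   -6.8,   99.9]), array([ 0. ,  0.6, -0.7]))
[[-0.669 -0.001  0.744]
 [ 0.004  1.     0.005]
 [-0.744  0.006 -0.669]]
[[ 0.     0.958  0.287  0.073]
 [ 1.    -0.001  0.001  0.   ]
 [ 0.001  0.287 -0.958 -0.142]
 [ 0.     0.     0.     1.   ]] [[371.64829954   0.         314.82365854]
 [  0.         371.64829954 236.47466382]
 [  0.           0.           1.        ]]
(array([-107.4,   -7.9,   97.8]), array([ 1. , -0.7, -0.1]))
[266 219  45  31 726] ((-41.84935760498047, -5.337181091308594), (100.08794403076172, 88.33583068847656), 88.75228118896484) [[-87.0, -54.0], [1.0, -56.0], [3.0, 44.0], [-85.0, 46.0]]
```

Call:
step_arm([
  [0,0,0,-6,0,6.7,0.4],
  [0,0,0,-6,0,6.7,0.4],
  [0,0,0,-2.3,0,2.6,0.4],
  [0,0,0,-10.4,0,1.6,0.4],
  [0,0,0,-10.4,0,1.6,0.4],
  [0,0,0,-9.9,0,3.4,0.4],
  [0,0,0,-9.9,0,3.4,0.4],
  [0,0,0,0,0,0,0.4],
])

```text
clock: 6.05
eef_pos: [0.5745, -0.0399, 0.1204]
tcp_rot: [0.703, 0.584, -0.313, 0.261]
force: [0.2, 0.7, 0.2]
opening: 0.601
grip_force: 0.7
```

Run:
```python
from h import *
print(bf())
c=grab('scene');save(cv2.resize(c['pixels'][180:320,200:380],None,fx=3,fy=3),'tip1')
```

```text
(array([-48.8,  -9.1, 120.4]), array([-0.7,  0. ,  0.2]))
```

View pics/tip1.png

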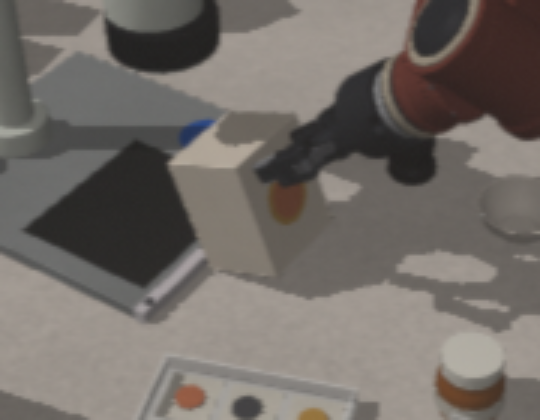

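The crop shows the block tipped about 20° on the rail (crop px 250,200), with the fingertips on the face above the medallion. I continue the arc.

Call:
step_arm([
  [0,0,0,-9.2,0,5,0.4],
  [0,0,0,-9.2,0,5,0.4],
  [0,0,0,-8.2,0,6.5,0.4],
  [0,0,0,-8.2,0,6.5,0.4],
  [0,0,0,-5,0,5.5,0.4],
  [0,0,0,0,0,0,0.4],
])

```text
clock: 6.7
eef_pos: [0.5653, -0.0866, 0.1299]
tcp_rot: [0.702, 0.584, -0.313, 0.26]
force: [-0.3, -0.1, -0.2]
opening: 0.6
grip_force: 0.0
```

Run:
```python
from h import *
print(bf())
c=grab('scene');save(cv2.resize(c['pixels'][180:320,200:380],None,fx=3,fy=3),'tip2')
```

```text
(array([ -1.1,  -9.7, 129.9]), array([ 0.2, -0.3, -0.2]))
```

View pics/tip2.png

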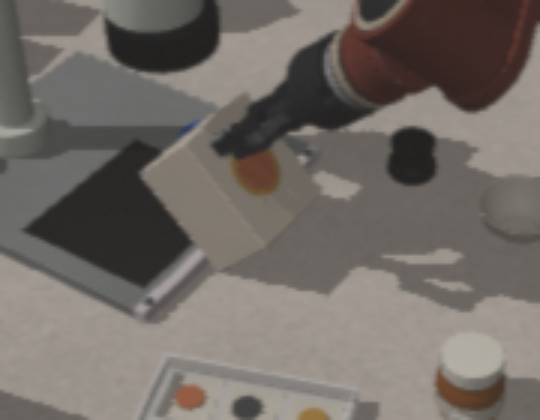

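The block is balanced near 45° (crop px 230,190), with the fingers just at its face. A small nudge comes next, then I wait and draw back.

Call:
step_arm([
  [0,0,0,-4,0,4.5,0.4],
  [0,0,0,-3,0,3.4,0.4],
  [0,0,0,0,0,0,0.4],
  [0,0,0,0,0,0,0.4],
  [0,0,0,0,0,-20,0.4],
  [0,0,0,0,0,-40,0.4],
  [0,0,0,0,0,-40,0.4],
  [0,0,0,0,0,-40,0.4],
])

```text
clock: 7.55
eef_pos: [0.5828, 0.0077, 0.2245]
tcp_rot: [0.702, 0.584, -0.313, 0.26]
force: [0.7, -1.0, 0.3]
opening: 0.607
grip_force: 0.0
```

Run:
```python
from h import *
print(bf(),monitor.get_state()['joints'])
c=grab('scene');P=cloud(c);L=B.inv().apply((P-O).reshape(-1,3)).reshape(P.shape)*1000
m=(abs(L[...,2]-98)<6)&(L[...,0]>-60)&(L[...,0]<160)&(abs(L[...,1])<90)
k,l,st,ce=cv2.connectedComponentsWithStats(m.astype(np.uint8))
i=np.argmax(st[1:,4])+1;q=L[l==i];r=cv2.minAreaRect(q[:,:2].astype(np.float32));print(st[i],np.median(q[:,2]),r,np.round(cv2.boxPoints(r)).tolist())
save(cv2.resize(c['pixels'][160:360,180:480],None,fx=2.5,fy=2.5),'tip3')
```

```text
(array([-97.1,  -9.5, 224.5]), array([0.8, 0.9, 0.3])) [ 0.21588432  0.2001098   1.6223372  -0.76120166  1.68413911  0.45424047]
[240 215  55  33 979] 98.19148222052264 ((30.133853912353516, -5.012413024902344), (100.01577758789062, 123.89757537841797), 89.43412780761719) [[-32.0, -54.0], [92.0, -56.0], [93.0, 44.0], [-31.0, 46.0]]
```

View pics/tip3.png

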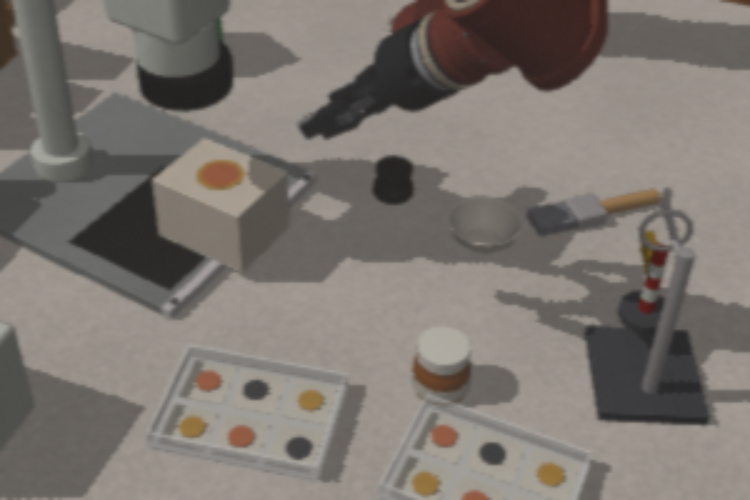

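The block lies flat and square with the medallion up (crop px 222,205), but its centre is at x≈30 rather than about 46 mm. I'll ease it about 16 mm further onto the board.

Call:
step_arm([
  [0,0,0,24,0.8,27,0.4],
  [0,0,0,24,0.8,27,0.4],
  [0,0,0,24,0.8,27,0.4],
  [0,0,0,24,0.8,27,0.4],
  [0,0,0,24,0.8,27,0.4],
  [0,0,0,-10,0,11.2,0.4],
  [0,0,0,-10,0,11.2,0.4],
  [0,0,0,0,0,0,0.4],
])

```text
clock: 8.4
eef_pos: [0.5783, -0.0454, 0.0462]
tcp_rot: [0.703, 0.583, -0.312, 0.261]
force: [0.0, -0.0, -0.1]
opening: 0.6
grip_force: 0.0
```

```bash
python3 -c "
from h import *
print(bf())"
```

```text
(array([-44.1,  -4.3,  46.2]), array([ 0. ,  0. , -0.1]))
```

Call:
step_arm([
  [0,0,0,-2.68,0,2.98,0.4],
  [0,0,0,-2.68,0,2.98,0.4],
  [0,0,0,-2.68,0,2.98,0.4],
  [0,0,0,-2.68,0,2.98,0.4],
  [0,0,0,-2.68,0,2.98,0.4],
  [0,0,0,-2.68,0,2.98,0.4],
  [0,0,0,-2.68,0,2.98,0.4],
  [0,0,0,0,0,0,0.4],
])

```text
clock: 9.2
eef_pos: [0.5733, -0.0711, 0.0447]
tcp_rot: [0.702, 0.584, -0.312, 0.261]
force: [1.5, 2.7, 1.7]
opening: 0.6
grip_force: 0.9
```

```bash
cat > blk2.py <<'E'
from h import *
print(bf())
c=grab('scene');P=cloud(c);L=B.inv().apply((P-O).reshape(-1,3)).reshape(P.shape)*1000
m=(abs(L[...,2]-98)<6)&(L[...,0]>-60)&(L[...,0]<160)&(abs(L[...,1])<90)
k,l,st,ce=cv2.connectedComponentsWithStats(m.astype(np.uint8))
i=np.argmax(st[1:,4])+1;q=L[l==i];r=cv2.minAreaRect(q[:,:2].astype(np.float32));print(st[i],np.median(q[:,2]),r,np.round(cv2.boxPoints(r)).tolist())
E
python3 blk2.py
```

```text
(array([-17.9,  -4.6,  44.7]), array([-2.9,  1. ,  1.7]))
[237 214  54  33 960] 98.26773243015285 ((43.895606994628906, -3.9468727111816406), (122.89640808105469, 100.54570007324219), 0.1278005838394165) [[-18.0, 46.0], [-17.0, -54.0], [105.0, -54.0], [105.0, 46.0]]
```

Block centred at x≈44 and square to 0.1°. Next I back off and plan the hook approach.

Call:
step_arm([
  [0,0,0,10,0,-11,0.4],
  [0,0,0,20,0,-22,0.4],
  [0,0,0,10,0,-33,0],
  [0,0,0,-28,0,-28,0],
  [0,0,0,-28,0,-25,0],
  [0,0,0,-28,0,-25,0],
  [0,0,0,-28,0,-25,0],
  [0,0,0,0,0,0,0],
])

```text
clock: 10.05
eef_pos: [0.5894, 0.0063, 0.2171]
tcp_rot: [0.704, 0.583, -0.309, 0.263]
force: [1.0, -0.3, -0.5]
opening: 0.998
grip_force: 0.0
```

```bash
cat >> h.py <<'E'
HO=np.array([.5493,.3646,0]);HY=np.deg2rad(18.9)
def hk(): return R.from_euler('z',HY)
def hw(x,y,z): return HO+hk().apply(np.array([x,y,z])/1000)
def tcp(pinch,Q): return pinch+Q.apply([0,0,.0187])
E
python3 - <<'E'
from h import *
p,q=now();print(p);Q=lean(hk(),43)
plan(p,q,[(np.array([.44,.12,.25]),Q),(tcp(hw(-120,0,140),Q),Q)])
E
python3 blk2.py
```

```text
[0.58937185 0.00632587 0.21706241]
turn [-1.48   0.062 -1.466] rows 13.9 shift [ 54.  155.9 -95.4] after-rot; before-rot shift [  31.2 -167.1  -86.1]
turn [0. 0. 0.] rows 0.0 shift [ 29.2 196.  141.9] after-rot; before-rot shift [ 29.2 196.  141.9]
(array([-96.9,  -2.8, 217.1]), array([ 0.1,  1. , -0.5]))
[237 214  54  33 961] 98.24373506903304 ((43.52539825439453, -3.5389366149902344), (123.0257339477539, 100.9678955078125), 0.8493611216545105) [[-19.0, 46.0], [-17.0, -55.0], [106.0, -53.0], [104.0, 48.0]]
```

Call:
step_arm([
  [0,0,0,8,-42,-21,0],
  [0,0,0,8,-42,-21,0],
  [0,0,0,8,-42,-21,0],
  [0,0,0,8,-42,-21,0],
  [-0.1057,0.0044,-0.1047,0,0,0,0],
  [-0.1057,0.0044,-0.1047,0,0,0,0],
  [-0.1057,0.0044,-0.1047,0,0,0,0],
  [-0.1057,0.0044,-0.1047,0,0,0,0],
])

```text
clock: 10.9
eef_pos: [0.4357, 0.1186, 0.2407]
tcp_rot: [0.496, 0.773, -0.226, 0.325]
force: [-0.3, -0.3, -0.8]
opening: 1.002
grip_force: 0.0
```

Call:
step_arm([
  [-0.1057,0.0044,-0.1047,0,0,0,0],
  [-0.1057,0.0044,-0.1047,0,0,0,0],
  [-0.1057,0.0044,-0.1047,0,0,0,0],
  [-0.1057,0.0044,-0.1047,0,0,0,0],
  [-0.1057,0.0044,-0.1047,0,0,0,0],
  [-0.1057,0.0044,-0.1047,0,0,0,0],
  [-0.1057,0.0044,-0.1047,0,0,0,0],
  [-0.1057,0.0044,-0.1047,0,0,0,0],
])

```text
clock: 11.7
eef_pos: [0.4347, 0.1182, 0.2385]
tcp_rot: [0.024, 0.932, -0.017, 0.361]
force: [0.8, -0.5, -0.3]
opening: 0.999
grip_force: 0.0
```

Run:
```python
from h import *
p,q=now();print(p,monitor.get_state()['joints']);Q=lean(hk(),43)
plan(p,q,[(p,Q),(tcp(hw(-120,0,140),Q),Q)])
```

```text
[0.43472491 0.11815567 0.23854028] [ 0.22146914 -0.94737812  2.43043414 -0.24091358  0.95465255 -1.23090377]
turn [-0.272 -0.014 -0.275] rows 2.6 shift [0. 0. 0.] after-rot; before-rot shift [0. 0. 0.]
turn [0. 0. 0.] rows 0.0 shift [ 17.3 196.  137.3] after-rot; before-rot shift [ 17.3 196.  137.3]
```

Run:
```python
from h import *
p,q=now();Q=lean(hk(),43)
T=tcp(hw(-120,0,140),Q);print(T)
plan(p,q,[(T,Q)])
```

```text
[0.44783553 0.32986095 0.12632369]
turn [-0.272 -0.014 -0.275] rows 2.6 shift [ 17.3 196.  137.3] after-rot; before-rot shift [ 72.8 213.6  81.5]
```

Call:
step_arm([
  [0,0,0,14.5,42.7,16.3,0],
  [0,0,0,14.5,42.7,16.3,0],
  [0,0,0,14.5,42.7,16.3,0],
  [0,0,0,14.5,42.7,16.3,0],
  [-0.091,-0.005,-0.092,14.5,42.7,16.3,0],
  [-0.091,-0.005,-0.092,0,0,0,0],
  [-0.091,-0.005,-0.092,0,0,0,0],
  [0,0,0,0,0,0,0],
])

```text
clock: 12.5
eef_pos: [0.4484, 0.3276, 0.1242]
tcp_rot: [-0.13, 0.923, 0.049, 0.359]
force: [0.1, -0.4, -0.4]
opening: 1.001
grip_force: 0.0
```

```bash
cat > hook.py <<'E'
from h import *
p,q=now();print(p,monitor.get_state()['joints']);Q=lean(hk(),43)
plan(p,q,[(tcp(hw(-120,0,140),Q),Q)])
c=grab('wrist');hsv=cv2.cvtColor(c['pixels'],cv2.COLOR_RGB2HSV);H,S,V=[hsv[...,i].astype(int) for i in range(3)]
K=np.array(c['intrinsics']);v,u=np.mgrid[0:480,0:640];dx=u-K[0,2];dy=v-K[1,2];r=np.hypot(dx,dy)+1e-9;th=r/K[0,0]
z=c['range_z'];ray=np.stack([np.tan(th)*dx/r,-np.tan(th)*dy/r,-np.ones_like(th)],-1);pc=ray*z[...,None]
M=np.array(c['mount']);pt=pc@M[:3,:3].T+M[:3,3]
s=c['state'];W=R.from_quat(s['tcp_rot']).apply(pt.reshape(-1,3)).reshape(pt.shape)+s['eef_pos']
W[(z==0)|(th>1.4)]=np.nan
Lh=hk().inv().apply((W-HO).reshape(-1,3)).reshape(W.shape)*1000
np.save('Lh.npy',Lh)
near=(abs(Lh[...,0])<130)&(abs(Lh[...,1])<90)&(Lh[...,2]>20)&(Lh[...,2]<240)
def rep(m,n):
    k,l,st,_=cv2.connectedComponentsWithStats(m.astype(np.uint8))
    for i in np.argsort(-st[1:,4])[:2]+1:
        if st[i,4]>8:
            qq=Lh[l==i];print(n,st[i],'med',np.round(np.median(qq,0),1),'2/98%',np.round(np.percentile(qq,[2,98],axis=0),1).tolist())
rep((H>18)&(H<34)&(S>130)&(V>90)&near,'yellow')
rep(((H<8)|(H>172))&(S>130)&near,'red')
rep(near&(Lh[...,2]>186),'tip/col')
rep(near&(Lh[...,2]>150),'top')
rep((abs(Lh[...,0])<130)&(abs(Lh[...,1])<90)&(abs(Lh[...,2]-14)<5),'plate')
rep(near&(Lh[...,2]>38)&(Lh[...,2]<66)&(Lh[...,0]<50),'foot')
save(c['pixels'],'w1_%d'%int(s['clock']*10))
E
python3 hook.py; ls pics
```

```text
[0.44841688 0.32764584 0.12421443] [ 0.6078734  -0.38852958  2.31513711 -0.43744549  0.54466225 -0.94568905]
turn [-0.036 -0.01  -0.035] rows 0.3 shift [-1.6  2.3 -1.4] after-rot; before-rot shift [-1.5  2.3 -1.5]
yellow [317 327  17  20 301] med [-35.2  -0.6 117.9] 2/98% [[-51.6, -5.3, 117.2], [-12.4, 4.2, 118.4]]
top [424 348  16  32 245] med [-125.1   40.4  154.3] 2/98% [[-129.7, 39.8, 150.1], [-117.1, 41.0, 160.0]]
top [195 351  11  29 143] med [-126.9  -45.   153.8] 2/98% [[-129.9, -45.5, 150.1], [-121.1, -44.4, 160.3]]
plate [ 258  209  135   69 5588] med [12.2  0.9 13.1] 2/98% [[-14.2, -53.6, 9.9], [96.6, 52.1, 14.1]]
foot [ 290  240   72   45 2605] med [-13.5  -0.2  55.9] 2/98% [[-27.4, -25.5, 45.1], [18.9, 24.6, 64.0]]
hook.png
s1.png
scene0.png
side0.png
tip1.png
tip2.png
tip3.png
w1_125.png
```

Call:
step_arm([
  [-0.036,-0.01,-0.035,-1.5,2.3,-1.5,0],
  [0,0,0,22.5,0,24.1,0],
  [0,0,0,-15.4,0,14.3,0],
  [0,0,0,-15.4,0,14.3,0],
  [0,0,0,-15.4,0,14.3,0],
  [0,0,0,-15.2,0,14.4,0],
  [0,0,0,0,0,0,0],
  [0,0,0,0,0,0,0],
])

```text
clock: 13.35
eef_pos: [0.5283, 0.3588, 0.0969]
tcp_rot: [-0.153, 0.917, 0.061, 0.364]
force: [-0.6, 0.3, -0.1]
opening: 1.001
grip_force: 0.0
```

```bash
sed -i 's/hw(-120,0,140)/hw(-36,-0.5,107)/' hook.py; python3 hook.py
```

```text
[0.52832491 0.35882582 0.09688033] [ 0.54367454 -0.11821637  2.15794378 -0.39488675  0.3852429  -1.04537227]
turn [ 0.001  0.005 -0.   ] rows 0.0 shift [ 3.5 -1.8  1.6] after-rot; before-rot shift [ 3.6 -1.8  1.5]
yellow [297 327  32  34 823] med [-37.7  -0.8 118. ] 2/98% [[-52.7, -5.7, 116.9], [-11.2, 4.6, 118.3]]
yellow [299 271  24  15 178] med [-52.   -2.1  96.9] 2/98% [[-53.1, -5.2, 94.9], [-51.0, 1.8, 99.4]]
red [299 242  15  28 212] med [-5.8 -5.5 63.6] 2/98% [[-8.0, -7.7, 57.8], [-2.6, -1.7, 71.2]]
red [297 372  10  32 189] med [ -6.1  -6.2 131.3] 2/98% [[-8.3, -7.6, 123.5], [-3.8, -3.9, 136.9]]
top [  125   419   380    61 17281] med [-97.7   0.3 155.5] 2/98% [[-107.6, -37.6, 150.2], [-73.4, 38.2, 162.1]]
top [ 506  397  122   83 6842] med [-93.2  60.2 160.1] 2/98% [[-104.2, 51.4, 150.5], [-63.4, 70.3, 167.8]]
plate [  219   162   189   100 10217] med [ 7.4 -0.1 13.3] 2/98% [[-14.0, -53.5, 9.8], [95.6, 52.0, 14.2]]
foot [ 261  199  104   69 5701] med [-13.5  -0.5  56.1] 2/98% [[-27.3, -25.4, 45.4], [18.2, 24.1, 63.9]]
```

Call:
step_arm([
  [0,0,0,3.5,-1.8,1.6,0.5],
  [0,0,0,0,0,0,0.7],
  [0,0,0,0,0,0,1],
  [0,0,0,0,0,0,1],
  [0,0,0,0,0,0,1],
  [0,0,0,0,0,0,1],
  [0,0,0,0,0,0,1],
  [0,0,0,0,0,0,1],
], force=50)

```text
clock: 14.2
eef_pos: [0.5282, 0.3568, 0.0941]
tcp_rot: [-0.153, 0.916, 0.061, 0.364]
force: [-0.3, 1.1, 1.2]
opening: 0.133
grip_force: 50.6
```

Call:
step_arm([
  [0,0,0,-5.7,0,-6.1,1],
  [0,0,0,-5.7,0,-6.1,1],
  [0,0,0,-5.7,0,-6.1,1],
  [0,0,0,0,0,0,1],
  [0,0,0,0,0,0,1],
])

```text
clock: 14.7
eef_pos: [0.5281, 0.3566, 0.1195]
tcp_rot: [-0.153, 0.916, 0.061, 0.365]
force: [-0.1, -0.4, -2.0]
opening: 0.13
grip_force: 50.5
```

```bash
python3 hook.py
```

```text
[0.52809125 0.35662602 0.11953197] [ 0.53954174 -0.16367622  2.15441567 -0.34834211  0.42730947 -1.09887802]
turn [0.002 0.007 0.001] rows 0.0 shift [18.3  0.2 18.8] after-rot; before-rot shift [18.4  0.2 18.6]
yellow [ 299  281   32   86 2539] med [-51.5  -2.  136.8] 2/98% [[-53.0, -7.1, 121.0], [-13.4, 3.3, 143.6]]
red [299 377  33  29 880] med [ -7.2  -1.6 154.4] 2/98% [[-9.2, -8.3, 148.3], [-3.7, 5.3, 160.4]]
red [301 248  13  28 252] med [-5.9 -5.6 89.5] 2/98% [[-7.7, -8.2, 82.9], [-2.8, -3.0, 96.4]]
tip/col [497 456  67  24 812] med [-92.9  47.7 187.4] 2/98% [[-96.2, 38.7, 186.0], [-86.0, 58.1, 191.5]]
tip/col [ 66 456  67  24 780] med [-92.8 -51.4 187.4] 2/98% [[-95.9, -61.7, 186.1], [-85.5, -42.5, 191.7]]
top [   51   347   529   133 56682] med [-88.8  -1.7 173. ] 2/98% [[-107.4, -57.9, 151.5], [-51.8, 54.4, 186.8]]
plate [  228   135   178   104 12765] med [17.7 -0.8 13.2] 2/98% [[-13.8, -53.2, 10.3], [88.0, 51.5, 14.2]]
```

Call:
step_arm([
  [0,0,0,6,0,-5.6,1],
  [0,0,0,11,0,-10.2,1],
  [0,0,0,13.2,0,-12.3,1],
  [0,0,0,13.2,0,-12.3,1],
  [0,0,0,13.2,0,-12.3,1],
  [0,0,0,13.2,0,-12.3,1],
  [0,0,0,0,0,0,1],
])

```text
clock: 15.45
eef_pos: [0.4354, 0.3246, 0.1164]
tcp_rot: [-0.154, 0.917, 0.061, 0.363]
force: [0.5, -0.3, -1.9]
opening: 0.132
grip_force: 50.5
```

```bash
cat > place.py <<'E'
from h import *
# stand offset in tool frame from grasp geometry: stand frame at grasp = tool frame * const
Q0=lean(hk(),43.3)      # tool orientation while stand upright, yaw HY
def stand_tool(foot,yaw): # tool pose that puts foot centre at 'foot', stand yaw
    F=R.from_euler('z',yaw);Q=F*(R.from_euler('z',HY).inv()*Q0)
    # pinch in stand frame (-36.5,0,62)
    return tcp(foot+F.apply([-.0365,0,.0625]),Q),Q
p,q=now();print(p,np.round(monitor.get_state()['joints'],2),monitor.get_state()['force'])
spot=w(110,-110,14);print('spot',spot)
f=spot+[0,0,.08]
yaw=np.deg2rad(-15)
P1,Q1=stand_tool(f,yaw);P2,_=stand_tool(spot+[0,0,.002],yaw)
print(P1,P2);plan(p,q,[(P1,Q1),(P2,Q1)])
E
python3 place.py
```

```text
[0.43544738 0.32463572 0.11639541] [ 0.6  -0.43  2.36 -0.38  0.5  -1.04] [ 0.53248044 -0.25669591 -1.93085485]
spot [ 0.44655003 -0.17783576  0.014     ]
[ 0.42368155 -0.17170816  0.14289065] [ 0.42368155 -0.17170816  0.06489065]
turn [ 0.407 -0.001  0.433] rows 4.0 shift [-103.4 -482.5   61. ] after-rot; before-rot shift [ 108.  -465.4 -137.8]
turn [0. 0. 0.] rows 0.0 shift [53.5  0.  56.8] after-rot; before-rot shift [53.5  0.  56.8]
```

```bash
sed -i 's/deg2rad(-15)/deg2rad(-75)/' place.py; sed -i 's/^P1,Q1/Pm,Qm=p+[0,0,.02],stand_tool(f,yaw)[1];plan(p,q,[(Pm,Qm)]);p,q=Pm,Qm\nP1,Q1/' place.py; python3 place.py
```

```text
[0.43544738 0.32463572 0.11639541] [ 0.6  -0.43  2.36 -0.38  0.5  -1.04] [ 0.53248044 -0.25669591 -1.93085485]
spot [ 0.44655003 -0.17783576  0.014     ]
turn [ 1.125e+00 -1.000e-03  1.195e+00] rows 10.9 shift [-13.7   0.  -14.6] after-rot; before-rot shift [-13.7  -0.  -14.6]
[ 0.44042244 -0.15496727  0.14289065] [ 0.44042244 -0.15496727  0.06489065]
turn [0. 0. 0.] rows 0.0 shift [-342.5 -119.3  313.9] after-rot; before-rot shift [-342.5 -119.3  313.9]
turn [0. 0. 0.] rows 0.0 shift [53.5  0.  56.8] after-rot; before-rot shift [53.5  0.  56.8]
```

Call:
step_arm([
  [0,0,0,-13.7,0,-14.6,1],
  [0.0938,0,0.0996,0,0,0,1],
  [0.0938,0,0.0996,0,0,0,1],
  [0.0938,0,0.0996,0,0,0,1],
  [0.0938,0,0.0996,0,0,0,1],
  [0.0938,0,0.0996,0,0,0,1],
  [0.0938,0,0.0996,0,0,0,1],
  [0.0938,0,0.0996,0,0,0,1],
])

```text
clock: 16.25
eef_pos: [0.4366, 0.3263, 0.1359]
tcp_rot: [0.251, 0.896, -0.101, 0.351]
force: [-0.1, -0.7, -0.8]
opening: 0.132
grip_force: 50.4
```

Call:
step_arm([
  [0.0938,0,0.0996,0,0,0,1],
  [0.0938,0,0.0996,0,0,0,1],
  [0.0938,0,0.0996,0,0,0,1],
  [0.0938,0,0.0996,0,0,0,1],
  [0.0938,0,0.0996,0,0,0,1],
  [0,0,0,0,0,0,1],
])

```text
clock: 16.85
eef_pos: [0.4389, 0.3265, 0.1359]
tcp_rot: [0.535, 0.761, -0.215, 0.298]
force: [0.4, 1.2, -0.8]
opening: 0.131
grip_force: 50.5
```

```bash
python3 place.py
```

```text
[0.43889726 0.32646317 0.13587453] [ 0.81  0.23  1.72 -0.65  1.6   0.59] [ 0.42988135  1.23257568 -0.82093021]
spot [ 0.44655003 -0.17783576  0.014     ]
turn [ 0.049 -0.003  0.064] rows 0.5 shift [-13.7   0.  -14.6] after-rot; before-rot shift [-13.7  -0.2 -14.6]
[ 0.44042244 -0.15496727  0.14289065] [ 0.44042244 -0.15496727  0.06489065]
turn [0. 0. 0.] rows 0.0 shift [-329.8 -123.1  328.6] after-rot; before-rot shift [-329.8 -123.1  328.6]
turn [0. 0. 0.] rows 0.0 shift [53.5  0.  56.8] after-rot; before-rot shift [53.5  0.  56.8]
```

Call:
step_arm([
  [0.05,0,0.062,0,0,0,1],
  [0,0,0,-20,-7,18,1],
  [0,0,0,-31.2,-11.2,28.5,1],
  [0,0,0,-31.2,-11.2,28.5,1],
  [0,0,0,-31.2,-11.2,28.5,1],
  [0,0,0,-31.2,-11.2,28.5,1],
  [0,0,0,-31.2,-11.2,28.5,1],
  [0,0,0,-31.2,-11.2,28.5,1],
])

```text
clock: 17.65
eef_pos: [0.4377, 0.034, 0.1404]
tcp_rot: [0.563, 0.74, -0.224, 0.292]
force: [0.8, 0.1, -0.0]
opening: 0.13
grip_force: 50.5
```

Call:
step_arm([
  [0,0,0,-31.2,-11.2,28.5,1],
  [0,0,0,-31.2,-11.2,28.5,1],
  [0,0,0,-20,-7,18,1],
  [0,0,0,0,0,0,1],
])

```text
clock: 18.05
eef_pos: [0.4376, -0.0823, 0.1424]
tcp_rot: [0.565, 0.738, -0.226, 0.291]
force: [0.3, 0.6, -1.1]
opening: 0.131
grip_force: 50.5
```

```bash
python3 place.py
```

```text
[ 0.43761731 -0.08231095  0.14240246] [ 0.07 -0.36  2.26 -0.81  1.2   0.1 ] [ 0.27510764  0.64289952 -1.11062719]
spot [ 0.44655003 -0.17783576  0.014     ]
turn [-0.002 -0.001  0.002] rows 0.0 shift [-13.7   0.  -14.6] after-rot; before-rot shift [-13.7  -0.1 -14.6]
[ 0.44042244 -0.15496727  0.14289065] [ 0.44042244 -0.15496727  0.06489065]
turn [0. 0. 0.] rows 0.0 shift [-38.2 -16.1  62.8] after-rot; before-rot shift [-38.2 -16.1  62.8]
turn [0. 0. 0.] rows 0.0 shift [53.5  0.  56.8] after-rot; before-rot shift [53.5  0.  56.8]
```

Call:
step_arm([
  [0,0,0,-26,-8,24,1],
  [0,0,0,-17,-5.5,16,1],
  [0,0,0,-9,-2.6,8.2,1],
  [0,0,0,0,0,0,1],
  [0,0,0,0,0,0,1],
])

```text
clock: 18.55
eef_pos: [0.4416, -0.1518, 0.1428]
tcp_rot: [0.564, 0.739, -0.225, 0.291]
force: [-0.1, 0.2, -0.2]
opening: 0.134
grip_force: 50.5
```

```bash
sed -i 's/+\[0,0,.02\],stand/+0,stand/' place.py; python3 place.py
cat > foot.py <<'E'
from h import *
for n in('scene','side'):
    c=grab(n);P=cloud(c);L=B.inv().apply((P-O).reshape(-1,3)).reshape(P.shape)*1000
    hsv=cv2.cvtColor(c['pixels'],cv2.COLOR_RGB2HSV);H,S,V=[hsv[...,i].astype(int) for i in range(3)]
    near=np.hypot(L[...,0]-110,L[...,1]+110)<75
    m=near&(H>100)&(H<130)&(S>110)&(L[...,2]<25);print(n,'blue',m.sum(),np.round(np.median(L[m],0),1),np.round(np.percentile(L[m],[2,98],axis=0)).tolist())
    m=near&((H<8)|(H>172))&(S>130)&(L[...,2]>35)
    q=L[m];print('red',len(q),np.round(q.mean(0),1))
    if len(q)>10:
        for lo in range(20,260,20):
            s=q[(q[:,2]>=lo)&(q[:,2]<lo+20)]
            if len(s)>3:print('  z',lo,len(s),np.round(s.mean(0),1))
a=load('scene')['pixels'][150:290,190:370];b=load('side')['pixels'][230:370,200:380]
save(cv2.resize(np.hstack([a,b]),None,fx=2.2,fy=2.2,interpolation=cv2.INTER_CUBIC),'p%d'%int(load('side')['state']['clock']*10))
E
python3 foot.py; ls -t pics|head -1
```

```text
[ 0.44155835 -0.15183592  0.14281018] [-0.11 -0.39  2.28 -0.81  1.09 -0.04] [-0.09134503  0.15750983 -0.2106069 ]
spot [ 0.44655003 -0.17783576  0.014     ]
turn [-0.    -0.002  0.005] rows 0.0 shift [0. 0. 0.] after-rot; before-rot shift [0. 0. 0.]
[ 0.44042244 -0.15496727  0.14289065] [ 0.44042244 -0.15496727  0.06489065]
turn [0. 0. 0.] rows 0.0 shift [-2.  -1.9  1.8] after-rot; before-rot shift [-2.  -1.9  1.8]
turn [0. 0. 0.] rows 0.0 shift [53.5  0.  56.8] after-rot; before-rot shift [53.5  0.  56.8]
w1_147.png
  return _methods._mean(a, axis=axis, dtype=dtype,
  ret = um.true_divide(
Traceback (most recent call last):
  File "foot.py", line 6, in <module>
    m=near&(H>100)&(H<130)&(S>110)&(L[...,2]<25);print(n,'blue',m.sum(),np.round(np.median(L[m],0),1),np.round(np.percentile(L[m],[2,98],axis=0)).tolist())
                                                                                                               ~~~~~~~~~~~~~^^^^^^^^^^^^^^^^^^^^
IndexError: index -1 is out of bounds for axis 0 with size 0
```

```bash
cat > wr.py <<'E'
from h import *
c=grab('wrist');hsv=cv2.cvtColor(c['pixels'],cv2.COLOR_RGB2HSV);H,S,V=[hsv[...,i].astype(int) for i in range(3)]
K=np.array(c['intrinsics']);v,u=np.mgrid[0:480,0:640];dx=u-K[0,2];dy=v-K[1,2];r=np.hypot(dx,dy)+1e-9;th=r/K[0,0]
z=c['range_z'];ray=np.stack([np.tan(th)*dx/r,-np.tan(th)*dy/r,-np.ones_like(th)],-1);pc=ray*z[...,None]
M=np.array(c['mount']);pt=pc@M[:3,:3].T+M[:3,3];s=c['state']
W=R.from_quat(s['tcp_rot']).apply(pt.reshape(-1,3)).reshape(pt.shape)+s['eef_pos'];W[(z==0)|(th>1.4)]=np.nan
L=B.inv().apply((W-O).reshape(-1,3)).reshape(W.shape)*1000
near=np.hypot(L[...,0]-110,L[...,1]+110)<80
m=near&(H>100)&(H<130)&(S>110)&(abs(L[...,2]-14)<8)
q=L[m]
if len(q)>9: print('blue',len(q),np.round(cv2.minEnclosingCircle(q[:,:2].astype(np.float32)),1) if 0 else cv2.minEnclosingCircle(q[:,:2].astype(np.float32)),np.round(np.median(q,0),1),cv2.minAreaRect(q[:,:2].astype(np.float32)))
fz=B.inv().apply(s['eef_pos']-O)[2]*1000-49  # foot underside
m=near&(L[...,2]>fz+9)&(L[...,2]<fz+16)&(S<110)
k,l,st,_=cv2.connectedComponentsWithStats(m.astype(np.uint8))
for i in np.argsort(-st[1:,4])[:2]+1:
    q=L[l==i];print('foot',st[i],cv2.minEnclosingCircle(q[:,:2].astype(np.float32)),np.round(np.median(q,0),1))
m=near&((H<8)|(H>172))&(S>130);q=L[m]
for lo in range(0,280,20):
    t=q[(q[:,2]>=lo)&(q[:,2]<lo+20)]
    if len(t)>20:print(' red z',lo,len(t),np.round(np.mean(t,0),1))
save(c['pixels'],'wr%d'%int(s['clock']*10))
E
python3 wr.py;ls -t pics|head -1
```

```text
blue 4185 ((112.08901977539062, -108.7548599243164), 29.901193618774414) [ 109.9 -109.9   14.1] ((112.18941497802734, -108.79057312011719), (58.965091705322266, 58.46772003173828), 21.972164154052734)
foot [ 263  220  106   54 3637] ((106.07719421386719, -109.20562744140625), 28.348997116088867) [  98.1 -115.2  105. ]
 red z 100 549 [ 100.2 -111.7  113.2]
 red z 120 23 [ 100.  -112.3  120.4]
 red z 160 610 [ 100.3 -112.1  175.7]
 red z 180 288 [ 100.1 -112.1  182. ]
wr186.png
```

Call:
step_arm([
  [0,0,0,-4.1,-2.1,3.8,1],
  [0,0,0,13,0,13.8,1],
  [0,0,0,13,0,13.8,1],
  [0,0,0,11,0,11.7,1],
  [0,0,0,8,0,8.5,1],
  [0,0,0,4,0,4.3,1],
  [0,0,0,0,0,0,1],
  [0,0,0,0,0,0,1],
])

```text
clock: 19.45
eef_pos: [0.4413, -0.1586, 0.0724]
tcp_rot: [0.565, 0.738, -0.225, 0.292]
force: [1.0, -1.0, -1.5]
opening: 0.132
grip_force: 50.5
```

```bash
python3 wr.py; python3 -c "
from h import *
print(bf())"
```

```text
blue 2138 ((110.9897689819336, -109.46856689453125), 29.890499114990234) [  95.7 -117.9   14.1] ((101.1688461303711, -114.00027465820312), (36.52165603637695, 59.02824401855469), 24.737211227416992)
foot [ 263  220  106   54 3628] ((113.38432312011719, -108.85975646972656), 28.701772689819336) [ 105.  -114.3   34.6]
foot [407 218  66  55 843] ((78.74580383300781, -53.94361114501953), 26.750211715698242) [ 76.1 -53.7  35.8]
 red z 20 185 [ 107.2 -110.4   37.8]
 red z 40 426 [ 107.1 -110.4   45.2]
 red z 100 895 [ 107.2 -111.2  107.3]
(array([  92. , -118.4,   72.7]), array([-0.9,  0.7, -1.1]))
```

Call:
step_arm([
  [0,0,0,2.5,0,2.6,1],
  [0,0,0,1.8,0,1.8,1],
  [0,0,0,0.9,0,0.9,1],
  [0,0,0,0.7,0,0.7,1],
  [0,0,0,0,0,0,1],
  [0,0,0,0,0,0,1],
])

```text
clock: 20.1
eef_pos: [0.4408, -0.1585, 0.0635]
tcp_rot: [0.565, 0.738, -0.225, 0.291]
force: [-1.0, -0.5, 0.0]
opening: 0.134
grip_force: 50.7
```

```bash
python3 wr.py; python3 -c "
from h import *
print(bf())"
```

```text
blue 707 ((111.1728744506836, -109.24559783935547), 29.710477828979492) [  89.7 -118.2   14.1] ((100.06216430664062, -114.03376007080078), (33.61433029174805, 58.66975784301758), 23.313644409179688)
foot [ 263  220  106   54 3642] ((113.00791931152344, -108.84305572509766), 28.63057518005371) [ 104.9 -114.9   25.6]
foot [408 220  66  53 842] ((79.13597106933594, -53.79815673828125), 26.98822593688965) [ 75.9 -53.8  27. ]
 red z 20 552 [ 107.1 -111.1   33.6]
 red z 40 55 [ 107.1 -111.6   40.7]
 red z 80 560 [ 107.2 -111.7   96.1]
 red z 100 328 [ 107.  -111.8  102.3]
(array([  92. , -119.1,   63.5]), array([ 0.6,  0.2, -1.1]))
```

Call:
step_arm([
  [0,0,0,0.5,0,0.5,1],
  [0,0,0,0,0,0,1],
  [0,0,0,0,0,0,0.8],
  [0,0,0,0,0,0,0.65],
  [0,0,0,0,0,0,0.5],
  [0,0,0,0,0,0,0.5],
  [0,0,0,0,0,0,0.5],
])

```text
clock: 20.85
eef_pos: [0.4406, -0.1584, 0.0625]
tcp_rot: [0.565, 0.738, -0.225, 0.291]
force: [-0.3, -0.7, 0.0]
opening: 0.502
grip_force: 0.0
```

```bash
python3 wr.py; python3 -c "
from h import *
print(bf())"
```

```text
blue 710 ((110.99855041503906, -109.38045501708984), 29.51327133178711) [  89.7 -118.3   14.1] ((99.70295715332031, -113.74217987060547), (33.37761688232422, 58.60098648071289), 21.800167083740234)
foot [ 263  220  106   54 3724] ((113.1838607788086, -109.07331848144531), 28.196992874145508) [ 104.6 -114.9   25.4]
foot [408 220  66  54 829] ((79.23361206054688, -53.651161193847656), 26.64018440246582) [ 76.  -53.8  26. ]
 red z 20 453 [ 107.1 -110.7   33.1]
 red z 40 23 [ 106.7 -111.4   40.4]
 red z 80 98 [ 110.1 -114.8   97.7]
 red z 100 127 [ 108.9 -113.8  101.7]
(array([  91.9, -119.3,   62.5]), array([-0.4,  0.5,  0.1]))
```

Call:
step_arm([
  [0,0,0,5,0,-10,0.5],
  [0,0,0,10,0,-18,0.5],
  [0,0,0,10,0,-30,0.5],
  [0,0,0,0,0,-40,0.5],
  [0,0,0,0,0,-40,0.5],
  [0,0,0,0,0,-20,0.5],
  [0,0,0,0,0,0,0.5],
  [0,0,0,0,0,0,0.5],
])

```text
clock: 21.7
eef_pos: [0.408, -0.0358, 0.1605]
tcp_rot: [0.565, 0.739, -0.225, 0.291]
force: [-0.1, -0.2, -0.9]
opening: 0.498
grip_force: 0.0
```

```bash
python3 wr.py; python3 blk2.py
python3 - <<'E'
from h import *
c=grab('scene');d=grab('side')
save(np.hstack([c['pixels'][120:400,150:500],d['pixels'][110:390,180:530]]),'end')
E
```

```text
blue 151 ((107.7020034790039, -109.43827056884766), 28.447301864624023) [  89.4 -112.    14.1] ((95.92489624023438, -111.47199249267578), (26.081789016723633, 56.87004470825195), 9.839033126831055)
foot [336 319  10  10  63] ((104.44147491455078, -89.17134857177734), 3.8668015003204346) [102.8 -90.4 124.1]
foot [285 319   9   9  52] ((121.8228530883789, -128.75267028808594), 3.3891265392303467) [ 121.2 -129.3  123.9]
(array([ -22.1, -174. ,  159.7]), array([-0.2, -0.9, -0.6]))
[237 214  54  32 960] 98.16512718652874 ((43.00826644897461, -3.131011962890625), (99.56375122070312, 126.03530883789062), 89.50121307373047) [[-20.0, -52.0], [106.0, -53.0], [106.0, 46.0], [-20.0, 47.0]]
```

View pics/end.png

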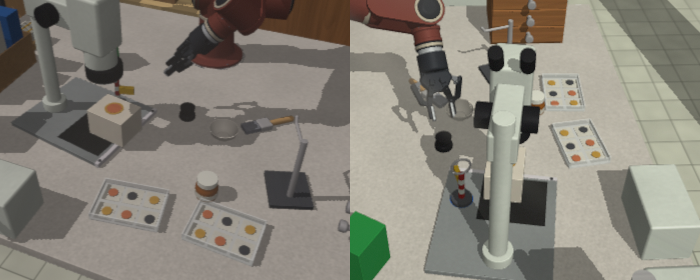

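The final picture shows the block flat on the board with its medallion up (left half, 115,108). The scale stand is upright on the spot (right half, 462,185), the hook is empty, the other things are where they were, and the arm is clear.

```bash
python3 -c "
from h import *
print(hand_in())"
```

```text
the job is handed in; nothing more can be done
None
```

The job is handed in, with no verdict shown: the white block lies flat and square (within about 1°) below the microscope with its medallion up, and the scale stand stands upright about 2 mm from the centre of the blue spot, after 22 s on the robot's clock.

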